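# Latch the red gate of a spray-can cage

## Robot

A 6-joint arm with a two-finger parallel gripper is mounted at the origin on the work surface. World frame = base frame: x ahead of the robot, y to its left, z up, the work surface at z = 0. Lengths are in m, angles in rad, forces in N, time in s.
With the tool pointing down it reaches from about 0.35 to 0.975 m from the base axis. Payload 4.9 kg.
Tool frame: the origin (TCP) lies midway between the tips of the shut fingers; the grasp point (between the pads) lies behind it (manip.grasp_offset is the y of the grasp point in the tool frame, in m); y points along the fingers, z is the direction in which the jaws open and shut, and the axes are right-handed (so a half turn about y gives the same grasp; the last joint's range is limited). The gripper opens to 85 mm and grips with 20 to 120 N. Pads are 22 mm wide; open, the fingers measure 114 mm over their backs; the gripper's body (76 mm by 85 mm) begins 54 mm behind the grasp point. The pads swing forward as they close: fully open they stand 13 mm farther back than shut.
Start: joints at [1.016, 0.053, 1.613, -0, 1.476, -0.119], TCP at [0.264, 0.567, 0.231] pointing down, gripper open.
Joint ranges: [-3.01, 3.01], [-1.01, 2.22], [0.06, 2.58], [-1.02, 4.17], [0.09, 2.62], [-3.14, 3.14]. Speed limits (rad/s): [2.57, 2.57, 3.14, 3.14, 3.14, 3.14].

## Interface

Orientations are given as a unit quaternion [w, x, y, z].
In Python, from plant import manip gives the robot as it stands. The module is installed in compiled form; this text tells all that it offers.
- The arm moves only by the shell command python3 -m jog 'ROWS'. ROWS is a JSON object of lists of equal length, an entry for each row: "offset": the shift along the world's x, y, z in units of 50 mm (1.0 is 50 mm), a list of three; "angular": the turn, a rotation vector about the world's x, y, z in units of 6 degrees (1.0 is 6 degrees), a list of three; "jaw": the finger opening in mm, from 0 to 85.4. In form: {"offset": [[tx, ty, tz], ...], "angular": [[ax, ay, az], ...], "jaw": [jaw, ...]}. A call has 1 to 12 rows; each row shifts and turns the commanded pose from where the row before left it; what a row does not reach is not made up. A row lasts 1/10 s, in which the tool goes at most 50 mm and 8.59 degrees, less where a joint would pass 70% of its speed; a pose out of reach is approached as far as the arm can. A call is refused whole if a number of a shift passes 1 or a number of a turn 1, either way. A call with a gripper value outside its range is refused whole. The fingers move at their own pace and stop on an object; the grip force is fixed at half the most. Time passes only in rows, so rows that do not move let the fingers close. It gives the time, the measured TCP pose, the force and the opening at its end, in the units of the state.
- manip.state(): the state, without advancing time (a new reading comes with each control period).
- manip.grab_frame(name): name is "scene" or "top" or "wrist"; returns the picture (480x640x3 uint8, blue, green, red); there is no depth.
- manip.camera_model(name): a dict with "fx", "fy", "cx", "cy" (pixels), "rvec" (rotation vector, rad) and "tvec" (3), from world to camera coordinates, as OpenCV has them; the wrist camera has in their place "mount" (4x4, takes a point from camera to tool coordinates, whose origin is the TCP and whose axes are the tool frame's). Camera axes: x right, y down, z forward; pixel columns grow to the right and rows downward; lengths in m; the calibration is good to about 2 mm. The wrist camera is an equidistant fisheye: a pixel r from the principal point sees the ray r / f radians off the axis. A picture is of the moment at which its call begins: read the wrist's pose just before it. camera_model takes no time and is no camera call.
- manip.job_done(): hands the job in, once; it reports no verdict.
The state is a dict: "time": time; "joint_pos": joint angles; "joint_vel": joint speeds; "joint_efforts": joint torques, N m; "tool_pos": TCP position; "tool_rot": TCP orientation; "contact_force": force on the tool from outside, world axes, zero at the start; "ft_torque": the same for the moment, N m; "gripper_width": opening from 0.0 (shut) to 1.0 (fully open).
Only numpy, scipy, OpenCV 4.12 (cv2) and the standard library are available. Lean on these libraries where they do the work, as an engineer would, in place of code of your own. Each camera call takes 0.05 s, during which the arm holds its last target.

## Task

Shut and latch the red gate of the spray-can cage: lift its latch bar by the red knob, swing the gate fully closed with the bar passing over the catch, and let the bar drop back down behind the catch's lip. Leave the cage with the blue gate as it is, its gate open.

Things in the scene. Friction and masses are not known exactly. Their poses are not given: they have to be found in the camera images.
- red_knob (a point): Red upright knob, 18 mm diameter, 42 mm tall, on the red gate's latch bar. Point on its axis, 27 mm above the bar's top edge, 199 mm above the table with the bar down. Axes turn with gate and bar: z up, y along the gate towards its hinge, x the gate's normal, into the cage. The gate's vertical hinge line is 150 mm along +y and 16 mm along +x from the point. All else of the cages is below 174 mm.
- red_gate (a joint): Red barred gate, 165 mm wide, 160 mm tall, on a vertical hinge with light friction: stays where left. Rad: 0 = fully closed (firm stop), grows as the free end swings out towards the robot; starts 0.6 to 1.0. Seen from above it closes counter-clockwise. With the bar down, the catch's lip halts it at about 0.13; once latched it has about 0.04 of play.
- red_bar (a joint): Red gate's steel bar (140 g). Rad: 0 = down, level; grows as the knob is raised, to 0.7; falls back by its weight. Its pivot, on the gate, is 100 mm along the knob point's +y and 34 mm below it, so a raised knob leans to the hinge. The catch is a yellow hook on the cage's post 40 mm past the knob; its lip (top 172 mm high, 8 mm thick) is cleared from 0.11 rad (11 mm at the knob), well at 0.2.
- blue_knob (a point): Blue knob on the latch bar of the other, identical cage with the blue gate, which stands open beside the red one. The point lies as on the red knob. To be left alone.

How it is judged:
On the way, in this order (a step that is already met when the one before it is completed fails the run):
1. the red gate's bar is lifted while the gate is still open (value of joint red_bar above 0.1 rad and value of joint red_gate above 0.09 rad), for 0.1 s.
2. the red gate is shut with its bar raised over the catch (value of joint red_bar above 0.06 rad and value of joint red_gate below 0.08 rad), for 0.05 s.
At the end, for the whole second after the job is handed in: The red gate is closed and at rest (joint below 0.08 rad), its bar has dropped behind the catch's lip (below 0.05 rad), and the blue knob is within 30 mm of where it was (value of joint red_gate below 0.08 rad and value of joint red_bar below 0.05 rad and velocity of joint red_gate between -0.05 and 0.05 rad/s and distance of blue_knob from where it was at the start of the episode below 0.03 m); the robot touches nothing.
It fails at once if the blue gate is moved (its knob by more than 30 mm) (distance of blue_knob from where it was at the start of the episode above 0.03 m).
It also fails if it takes over 38 s, if anything falls off the work surface, if the arm or the gripper's body presses on something with over 40 N, if the wrist force passes 120 N, or if a joint passes its speed limit or range.

## Working session

There is one attempt and no reset: what is moved stays moved. The work goes in short steps, Python scripts to look and compute and a shell command to move; the robot and the scene stay as the last step left them, time stands still between calls to the robot, and variables do not carry over. Pictures are saved under pics/ and viewed, and the job is handed in when it is done.

```bash
mkdir -p pics
python3 - <<'E'
from plant import manip
import cv2
print(manip.state()); print(manip.grasp_offset)
for n in ("scene","top","wrist"):
    print(n,manip.camera_model(n))
    cv2.imwrite(f"pics/{n}0.png",manip.grab_frame(n))
E
```

```text
{'time': 0.0, 'joint_pos': array([ 1.01600130e+00,  5.33549152e-02,  1.61431715e+00,  1.32844864e-05,
        1.47601702e+00, -1.19024112e-01]), 'joint_vel': array([ 0.00149078, -0.00115115, -0.00095689,  0.00027241,  0.00048198,
       -0.00082162]), 'joint_efforts': array([ 5.06423839e-04, -3.93667638e+01, -3.70183110e+01, -1.06988006e-05,
        6.79108649e-03,  5.22571554e-06]), 'tool_pos': array([0.26349019, 0.56604039, 0.23005041]), 'tool_rot': array([-0.68969   ,  0.69108597, -0.15310192,  0.15260306]), 'contact_force': array([ 0.37120963,  0.27345751, -0.38230756]), 'ft_torque': array([-0.01434072, -0.00155708,  0.00250465]), 'gripper_width': 0.9977286683575212}
-0.0187
scene {'fx': 601.5694317151657, 'fy': 601.5694317151657, 'cx': 318.21408677206966, 'cy': 229.9798269547836, 'rvec': array([ 0.59033376,  2.53573369, -1.30076376]), 'tvec': array([ 0.45868638, -0.03703132,  1.11172964])}
top {'fx': 623.0186777072123, 'fy': 623.0186777072123, 'cx': 322.80702520584003, 'cy': 252.02575578648117, 'rvec': array([ 2.17543278, -2.12075997,  0.21798341]), 'tvec': array([-0.02443406,  0.51550601,  0.93335638])}
wrist {'fx': 371.64829954431775, 'fy': 371.64829954431775, 'cx': 315.9908311959563, 'cy': 241.32911728015713, 'mount': array([[ 2.83091621e-04,  9.50891543e-01,  3.09524142e-01,
        -7.88585726e-02],
       [ 1.45946734e-04, -3.09524190e-01,  9.50891558e-01,
        -1.43615865e-01],
       [ 9.99999949e-01, -2.24015395e-04, -2.26403219e-04,
        -5.77270453e-04],
       [ 0.00000000e+00,  0.00000000e+00,  0.00000000e+00,
         1.00000000e+00]])}
```

View pics/scene0.png

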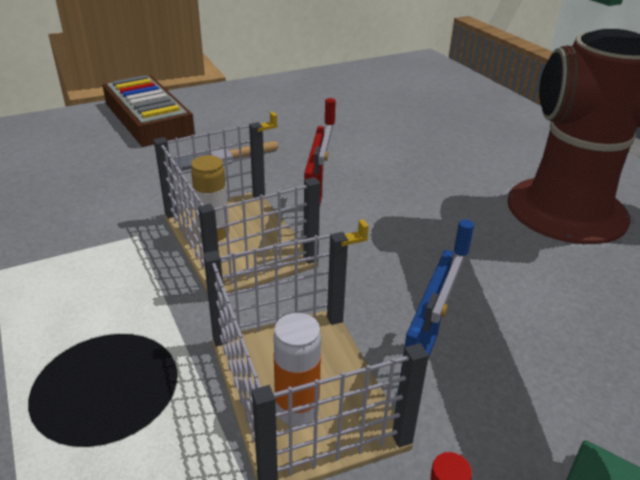

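View pics/top0.png

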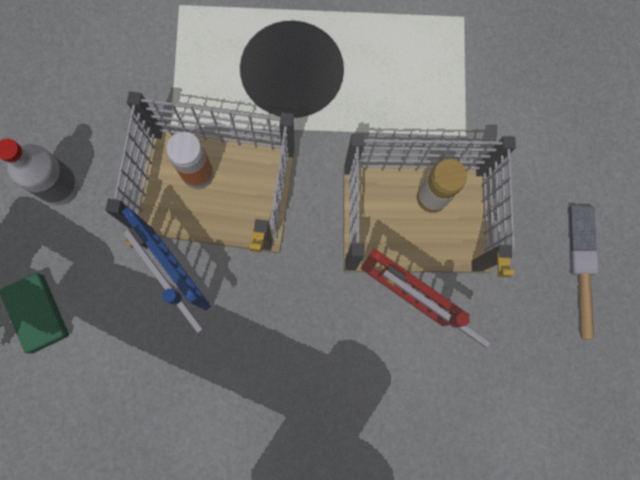

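View pics/wrist0.png

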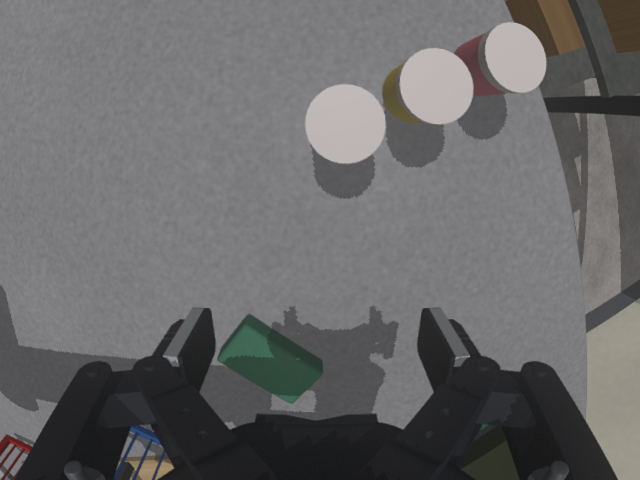

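The scene view shows the red gate behind the blue one, both open. In the top view the red knob is at about (460,319), the blue knob at (171,297), and the red catch at (505,262). I'll enlarge these areas.

Run:
```python
import cv2
a=cv2.imread("pics/top0.png")[230:360,340:530]
cv2.imwrite("pics/c1.png",cv2.resize(a,None,fx=4,fy=4,interpolation=cv2.INTER_CUBIC))
a=cv2.imread("pics/scene0.png")[80:230,240:390]
cv2.imwrite("pics/c2.png",cv2.resize(a,None,fx=4,fy=4,interpolation=cv2.INTER_CUBIC))
```

```text
(no output)
```

View pics/c1.png

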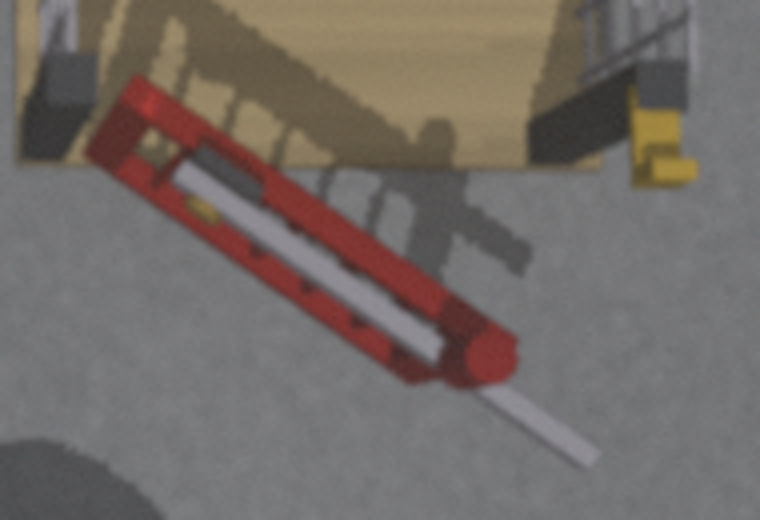

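View pics/c2.png

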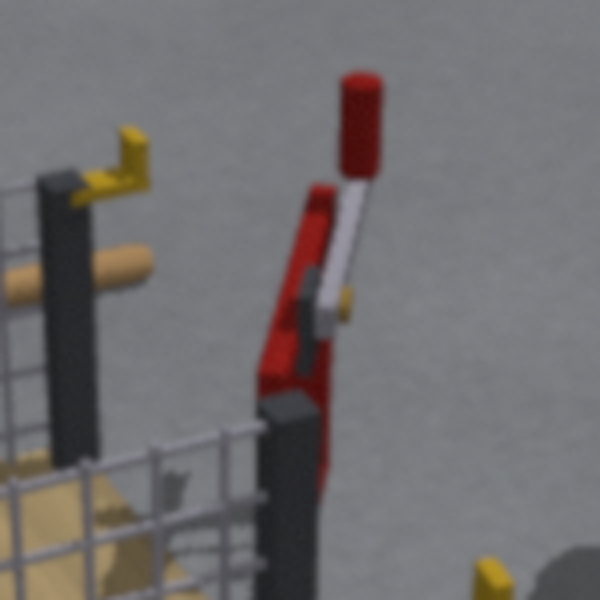

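```bash
cat > h.py <<'E'
from plant import manip
import numpy as np, cv2
def P(n,u,v,z):
    c=manip.camera_model(n); R,_=cv2.Rodrigues(c['rvec']); t=np.array(c['tvec'])
    d=R.T@np.array([(u-c['cx'])/c['fx'],(v-c['cy'])/c['fy'],1]); o=-R.T@t
    return (o+d*(z-o[2])/d[2]).round(4)
E
python3 - <<'E'
from h import *
from scipy.spatial.transform import Rotation as Ro
kt=P('top',463,319.25,.214);print('knobtop',kt)
print('scene top',P('scene',330.25,100,.214))
tip=P('top',488,345,.172);piv=P('top',386.7,273,.172);print('tip,piv',tip,piv, tip-piv)
print('Rpost',P('top',505,250.5,.165),'Lpost',P('top',357.5,249.5,.165),'lip',P('top',507.5,272.5,.172))
print('blue',P('top',171,296,.214))
d=(piv-tip)[:2];d/=np.linalg.norm(d);n=np.array([d[1],-d[0]]);print(d,n,'hinge',kt[:2]+.15*d+.016*n,np.arctan2(d[1],d[0]))
s=manip.state();q=s['tool_rot'];print(Ro.from_quat(q,scalar_first=True).as_matrix().round(3))
E
```

```text
knobtop [ 0.4048 -0.1872  0.214 ]
scene top [ 0.4035 -0.1856  0.214 ]
tip,piv [ 0.3741 -0.2313  0.172 ] [ 0.4677 -0.0946  0.172 ] [-0.0936 -0.1367  0.    ]
Rpost [ 0.5046 -0.2601  0.165 ] Lpost [ 0.5001 -0.0551  0.165 ] lip [ 0.4729 -0.2604  0.172 ]
blue [0.425 0.185 0.214]
[0.56496518 0.82511475] [ 0.82511475 -0.56496518] hinge [ 0.50274661 -0.07247223] 0.9704052728410707
[[ 0.907 -0.001  0.422]
 [-0.422 -0.001  0.907]
 [-0.    -1.    -0.002]]
```

Top and scene views agree on the red knob to 2 mm, at about (0.404,-0.187). The hinge is at about (0.503,-0.072), the gate angle is about 0.62, and the closed knob position should be about (0.490,-0.223). Next I'll rise, cross over and turn the jaws onto the gate's normal.

```bash
python3 -m jog '{"offset":[[0.2,-0.75,0.3],[0.2,-0.75,0.3],[0.2,-0.75,0.3],[0.2,-0.75,0.3],[0.2,-0.75,0.3],[0.2,-0.75,0],[0.2,-0.75,0],[0.2,-0.75,0],[0.2,-0.75,0],[0.2,-0.75,0]],"angular":[[0,0,-0.83],[0,0,-0.83],[0,0,-0.83],[0,0,-0.83],[0,0,-0.83],[0,0,-0.83],[0,0,-0.83],[0,0,-0.83],[0,0,-0.83],[0,0,-0.83]],"jaw":[85,85,85,85,85,85,85,85,85,85]}'
python3 -m jog '{"offset":[[0.2,-0.75,0],[0.2,-0.75,0],[0.05,-0.75,0],[0.05,-0.75,0],[0.05,-0.75,0],[0.05,-0.75,0],[0.05,-0.75,0],[0.05,-0.75,0],[0.05,-0.75,0],[0.05,-0.75,0],[0,0,0],[0,0,0]],"angular":[[0,0,-0.83],[0,0,-0.83],[0,0,-0.83],[0,0,-0.83],[0,0,-0.83],[0,0,-0.83],[0,0,-0.83],[0,0,-0.83],[0,0,-0.83],[0,0,-0.83],[0,0,0],[0,0,0]],"jaw":[85,85,85,85,85,85,60,60,60,60,60,60]}'
python3 - <<'E'
from h import *
from scipy.spatial.transform import Rotation as Ro
s=manip.state();print(s['joint_pos'].round(3),s['tool_pos'].round(4),Ro.from_quat(s['tool_rot'],scalar_first=True).as_matrix().round(3))
cv2.imwrite("pics/w1.png",manip.grab_frame('wrist'));cv2.imwrite("pics/t1.png",manip.grab_frame('top'))
E
```

```text
time: 1.15
tool_pos: [0.3637, 0.1901, 0.306]
tool_rot: [0.561, -0.561, 0.43, -0.43]
contact_force: [0.8, -0.3, -0.0]
gripper_width: 1.0
time: 2.35
tool_pos: [0.4035, -0.1838, 0.3058]
tool_rot: [0.328, -0.329, 0.627, -0.626]
contact_force: [0.2, 0.2, -0.9]
gripper_width: 0.706
[-0.596 -0.432  1.912  0.     1.663  0.009] [ 0.4035 -0.1838  0.3058] [[-0.568 -0.001  0.823]
 [-0.823  0.001 -0.568]
 [-0.    -1.    -0.001]]
```

View pics/w1.png

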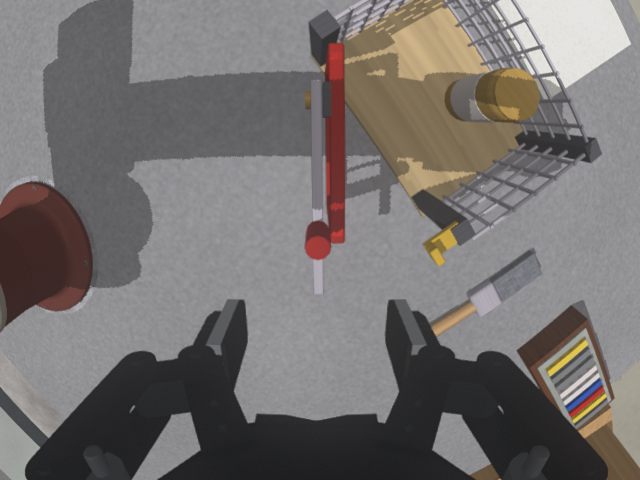

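The wrist view shows the knob's top disc at about (318,247), lined up between the jaws, and the bar running straight up the image, so the yaw is right. I'll check the position by ray.

```bash
cat >> h.py <<'E'
from scipy.spatial.transform import Rotation as Ro
def W(u,v,z):
    c=manip.camera_model('wrist'); s=manip.state(); M=np.array(c['mount'])
    x,y=u-c['cx'],v-c['cy']; r=np.hypot(x,y); th=r/c['fx']
    d=np.array([np.sin(th)*x/r,np.sin(th)*y/r,np.cos(th)])
    R=Ro.from_quat(s['tool_rot'],scalar_first=True).as_matrix()
    d=R@M[:3,:3]@d; o=s['tool_pos']+R@M[:3,3]
    return (o+d*(z-o[2])/d[2]).round(4)
E
python3 - <<'E'
from h import *
print(W(318,247,.214),W(318,290,.172),W(317,90,.172))
E
```

```text
[ 0.4043 -0.1854  0.214 ] [ 0.3751 -0.2283  0.172 ] [ 0.4642 -0.0973  0.172 ]
```

```bash
python3 -m jog '{"offset":[[0,-0.04,-0.5],[0,0,-0.5],[0,0,-0.5],[0,0,-0.5],[0,0,-0.46],[0,0,0],[0,0,0]],"angular":[[0,0,0],[0,0,0],[0,0,0],[0,0,0],[0,0,0],[0,0,0],[0,0,0]],"jaw":[50,50,50,50,50,50,50]}'
python3 -m jog '{"offset":[[0,0,0],[0,0,0],[0,0,0],[0,0,0],[0,0,0],[0,0,0],[0,0,0],[0,0,0]],"angular":[[0,0,0],[0,0,0],[0,0,0],[0,0,0],[0,0,0],[0,0,0],[0,0,0],[0,0,0]],"jaw":[0,0,0,0,0,0,0,0]}'
python3 - <<'E'
from h import *
s=manip.state();print(s['tool_pos'].round(4),s['contact_force'].round(2),s['gripper_width'])
cv2.imwrite("pics/w2.png",manip.grab_frame('wrist'))
E
```

```text
time: 3.15
tool_pos: [0.404, -0.1846, 0.1837]
tool_rot: [0.329, -0.329, 0.626, -0.626]
contact_force: [-0.2, -0.2, 0.3]
gripper_width: 0.584
time: 3.95
tool_pos: [0.4047, -0.1859, 0.1852]
tool_rot: [-0.329, 0.328, -0.625, 0.627]
contact_force: [-0.2, 0.6, 4.7]
gripper_width: 0.188
[ 0.4047 -0.1859  0.1852] [-0.25  0.55  4.71] 0.18845164921641125
```

View pics/w2.png

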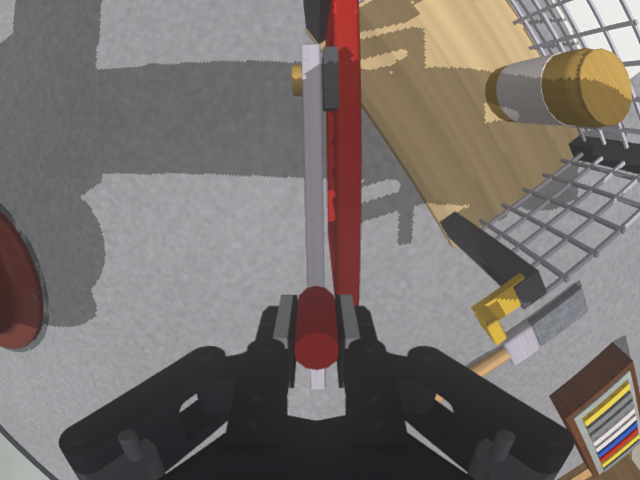

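The knob is gripped. Now I'll lift it 0.25 rad along its arc about the pivot, tilting the tool with it.

```bash
python3 -m jog '{"offset":[[0.016,0.023,0.125],[0.02,0.03,0.12],[0.025,0.036,0.12],[0.03,0.043,0.12],[0,0,0],[0,0,0]],"angular":[[-0.49,0.34,0],[-0.49,0.34,0],[-0.49,0.34,0],[-0.49,0.34,0],[0,0,0],[0,0,0]],"jaw":[0,0,0,0,0,0]}'
python3 - <<'E'
from h import *
s=manip.state();print(s['tool_pos'].round(4),s['contact_force'].round(2),s['ft_torque'].round(2),s['gripper_width'],Ro.from_quat(s['tool_rot'],scalar_first=True).as_matrix().round(3),s['joint_pos'].round(2))
cv2.imwrite("pics/w3.png",manip.grab_frame('wrist'))
cv2.imwrite("pics/s3.png",manip.grab_frame('scene'))
E
```

```text
time: 4.6
tool_pos: [0.4086, -0.1794, 0.2082]
tool_rot: [-0.248, 0.404, -0.58, 0.662]
contact_force: [-2.7, -2.5, 3.6]
gripper_width: 0.186
[ 0.4086 -0.1794  0.2082] [-2.71 -2.48  3.58] [-0.35  0.04  0.01] 0.18646676261201495 [[-0.55  -0.14   0.824]
 [-0.798 -0.204 -0.567]
 [ 0.247 -0.969  0.001]] [-0.43 -0.33  2.01 -0.25  1.51  0.2 ]
```

View pics/w3.png

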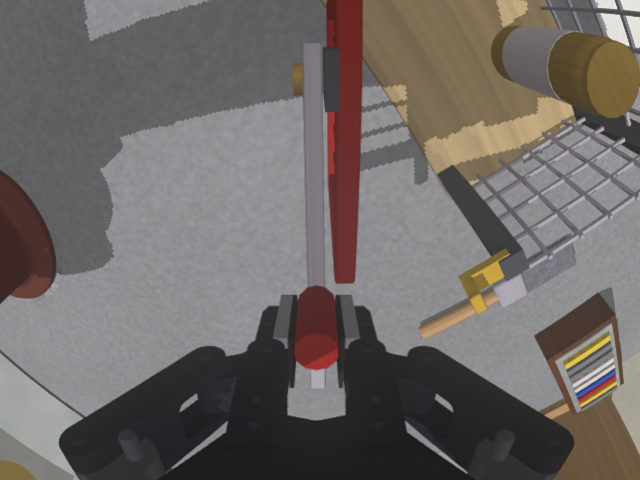

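View pics/s3.png

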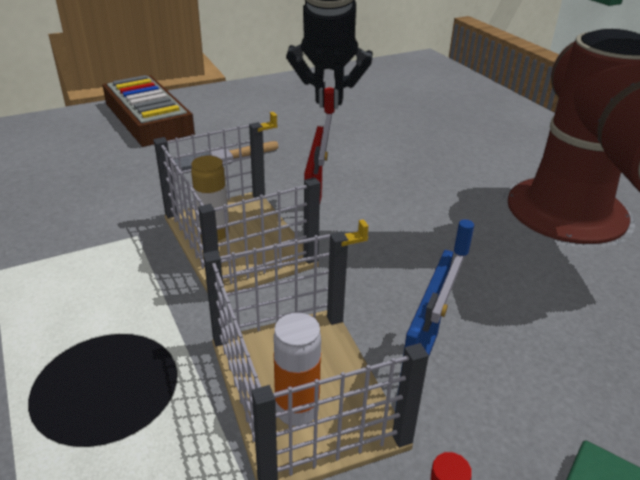

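Run:
```python
from h import *
H=np.array([.5027,-.0725]);p=np.array([.4086,-.1794])-H
a=np.radians(.74*6)
q=p
for k in range(1,10):
    c,s=np.cos(a*k),np.sin(a*k);n=np.array([[c,-s],[s,c]])@p
    print(k,((n-q)/.05).round(3),(n+H).round(4));q=n
```

```text
1 [ 0.171 -0.139] [ 0.4172 -0.1864]
2 [ 0.181 -0.126] [ 0.4262 -0.1926]
3 [ 0.191 -0.111] [ 0.4358 -0.1982]
4 [ 0.199 -0.096] [ 0.4457 -0.203 ]
5 [ 0.205 -0.08 ] [ 0.456 -0.207]
6 [ 0.211 -0.064] [ 0.4665 -0.2102]
7 [ 0.215 -0.048] [ 0.4773 -0.2126]
8 [ 0.218 -0.031] [ 0.4882 -0.2142]
9 [ 0.22  -0.014] [ 0.4992 -0.2149]
```

```bash
python3 -m jog '{"offset":[[0.17,-0.14,0],[0.18,-0.126,0],[0.19,-0.11,0],[0.2,-0.096,0],[0,0,0],[0,0,0]],"angular":[[0,0,0.74],[0,0,0.74],[0,0,0.74],[0,0,0.74],[0,0,0],[0,0,0]],"jaw":[0,0,0,0,0,0]}'
python3 - <<'E'
from h import *
s=manip.state();print(s['tool_pos'].round(4),s['contact_force'].round(2),s['ft_torque'].round(2),s['gripper_width'],Ro.from_quat(s['tool_rot'],scalar_first=True).as_matrix().round(3),s['joint_pos'].round(2))
E
```

```text
time: 5.3
tool_pos: [0.4453, -0.2023, 0.2074]
tool_rot: [-0.347, 0.488, -0.512, 0.616]
contact_force: [0.6, -1.0, 2.3]
gripper_width: 0.188
[ 0.4453 -0.2023  0.2074] [ 0.6  -1.01  2.26] [ 0.28 -0.42 -0.04] 0.1884381987017117 [[-0.283 -0.072  0.957]
 [-0.927 -0.235 -0.292]
 [ 0.246 -0.969 -0.   ]] [-0.44 -0.27  1.97 -0.25  1.42 -0.11]
```

```bash
python3 -m jog '{"offset":[[0.205,-0.08,0],[0.21,-0.064,0],[0.215,-0.048,0],[0.15,-0.02,0],[0,0,0],[0,0,0]],"angular":[[0,0,0.74],[0,0,0.74],[0,0,0.74],[0,0,0.5],[0,0,0],[0,0,0]],"jaw":[0,0,0,0,0,0]}'
python3 - <<'E'
from h import *
s=manip.state();print(s['tool_pos'].round(4),s['contact_force'].round(2),s['ft_torque'].round(2),s['gripper_width'],Ro.from_quat(s['tool_rot'],scalar_first=True).as_matrix().round(3),s['joint_pos'].round(2))
cv2.imwrite("pics/w4.png",manip.grab_frame('wrist'))
cv2.imwrite("pics/s4.png",manip.grab_frame('scene')[60:240,150:390])
E
```

```text
time: 5.9
tool_pos: [0.4842, -0.2125, 0.2073]
tool_rot: [-0.431, 0.556, -0.437, 0.56]
contact_force: [1.7, 2.2, 0.9]
gripper_width: 0.196
[ 0.4842 -0.2125  0.2073] [1.66 2.23 0.94] [ 0.63 -0.4  -0.1 ] 0.19554267678572085 [[-0.01  -0.003  1.   ]
 [-0.969 -0.246 -0.011]
 [ 0.246 -0.969 -0.   ]] [-0.44 -0.22  1.92 -0.23  1.34 -0.38]
```

View pics/w4.png

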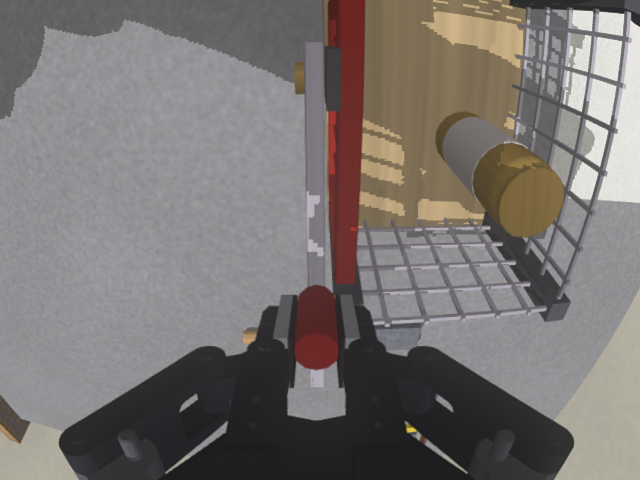

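View pics/s4.png

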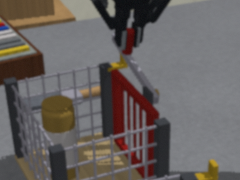

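The gate is nearly shut and lined up with the cage front. I'll press gently inward to feel the stop.

```bash
python3 -m jog '{"offset":[[0.06,0,0],[0.06,0,0],[0,0,0],[0,0,0]],"angular":[[0,0,0.2],[0,0,0.2],[0,0,0],[0,0,0]],"jaw":[0,0,0,0]}'
```

```text
time: 6.4
tool_pos: [0.4872, -0.213, 0.2062]
tool_rot: [-0.441, 0.568, -0.427, 0.548]
contact_force: [-9.6, 0.7, 4.0]
gripper_width: 0.192
```

The -9.6 N reaction shows the firm stop. I'll lower the bar along its arc, keeping the light press.

```bash
python3 -m jog '{"offset":[[0,-0.05,-0.115],[0,-0.045,-0.115],[0,-0.035,-0.12],[0,-0.03,-0.1],[0,0,0],[0,0,0]],"angular":[[0.6,0,0],[0.6,0,0],[0.6,0,0],[0.5,0,0],[0,0,0],[0,0,0]],"jaw":[0,0,0,0,0,0]}'
python3 - <<'E'
from h import *
s=manip.state();print(s['tool_pos'].round(4),s['contact_force'].round(2),s['ft_torque'].round(2),s['gripper_width'],Ro.from_quat(s['tool_rot'],scalar_first=True).as_matrix().round(3),s['joint_pos'].round(2))
cv2.imwrite("pics/w5.png",manip.grab_frame('wrist'))
a=manip.grab_frame('scene')[80:230,200:380]
cv2.imwrite("pics/s5.png",cv2.resize(a,None,fx=4,fy=4,interpolation=cv2.INTER_CUBIC))
E
```

```text
time: 7.0
tool_pos: [0.4874, -0.2195, 0.185]
tool_rot: [-0.507, 0.51, -0.491, 0.492]
contact_force: [-11.1, 9.1, 10.9]
gripper_width: 0.187
[ 0.4874 -0.2195  0.185 ] [-11.11   9.08  10.93] [1.3  1.82 0.05] 0.186953548542202 [[ 0.033 -0.002  0.999]
 [-0.999 -0.004  0.033]
 [ 0.004 -1.    -0.002]] [-0.56 -0.13  1.87 -0.    1.4  -0.59]
```

View pics/w5.png

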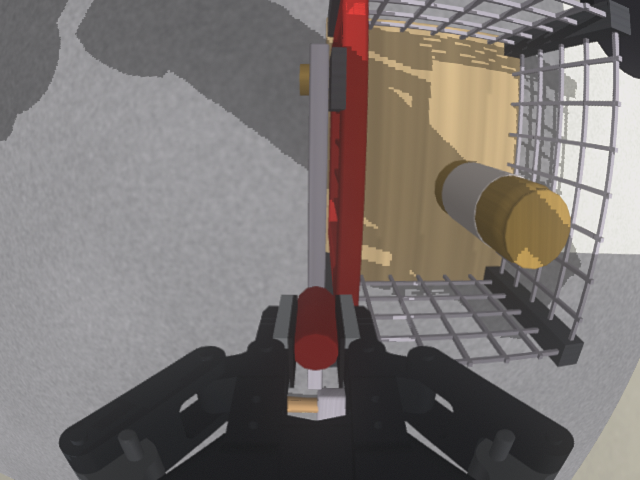

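View pics/s5.png

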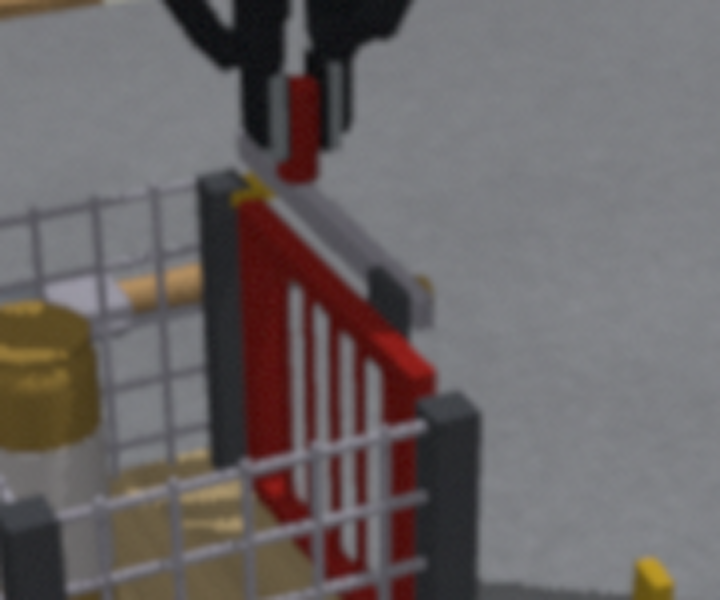

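The bar looks level, with the TCP at the grasp height of 185 mm, and it hides the catch lip. I'll relax the preload, open and retract straight up.

```bash
python3 -m jog '{"offset":[[-0.04,0,0.02],[0,0,0],[0,0,0],[0,0,0],[0,0,0],[0,0,0]],"angular":[[0,0,0],[0,0,0],[0,0,0],[0,0,0],[0,0,0],[0,0,0]],"jaw":[0,0,45,45,45,45]}'
python3 -m jog '{"offset":[[0,0,0.3],[0,0,0.5],[0,0,0.5],[0,0,0.5],[-0.3,0,0.5],[-0.5,0,0.3],[-0.5,0,0],[-0.5,0,0],[0,0,0],[0,0,0]],"angular":[[0,0,0],[0,0,0],[0,0,0],[0,0,0],[0,0,0],[0,0,0],[0,0,0],[0,0,0],[0,0,0],[0,0,0]],"jaw":[45,45,45,45,45,45,45,45,45,45]}'
python3 - <<'E'
from h import *
s=manip.state();print(s['tool_pos'].round(4),s['contact_force'].round(2))
t=manip.grab_frame('top');cv2.imwrite("pics/t6.png",t);cv2.imwrite("pics/w6.png",manip.grab_frame('wrist'))
a=manip.grab_frame('scene')[80:230,200:380]
cv2.imwrite("pics/s6.png",cv2.resize(a,None,fx=4,fy=4,interpolation=cv2.INTER_CUBIC))
E
```

```text
time: 7.7
tool_pos: [0.4882, -0.2213, 0.1859]
tool_rot: [-0.507, 0.509, -0.488, 0.496]
contact_force: [-0.1, 0.2, -0.7]
gripper_width: 0.529
time: 8.7
tool_pos: [0.3985, -0.2213, 0.3174]
tool_rot: [-0.508, 0.508, -0.487, 0.497]
contact_force: [0.1, 0.1, -0.8]
gripper_width: 0.528
[ 0.3985 -0.2213  0.3174] [ 0.07  0.1  -0.76]
```

View pics/w6.png

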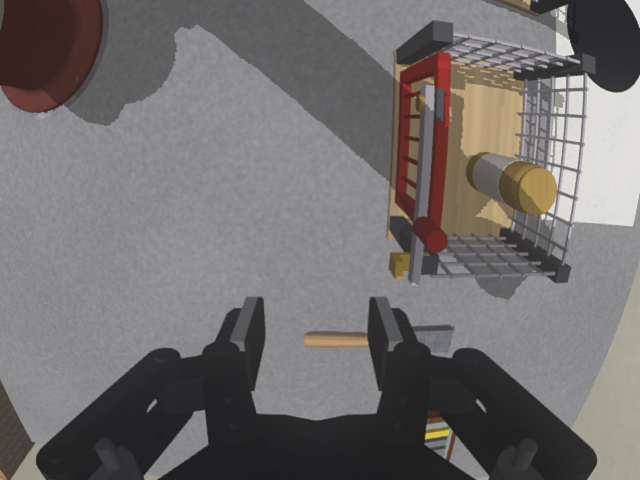

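View pics/s6.png

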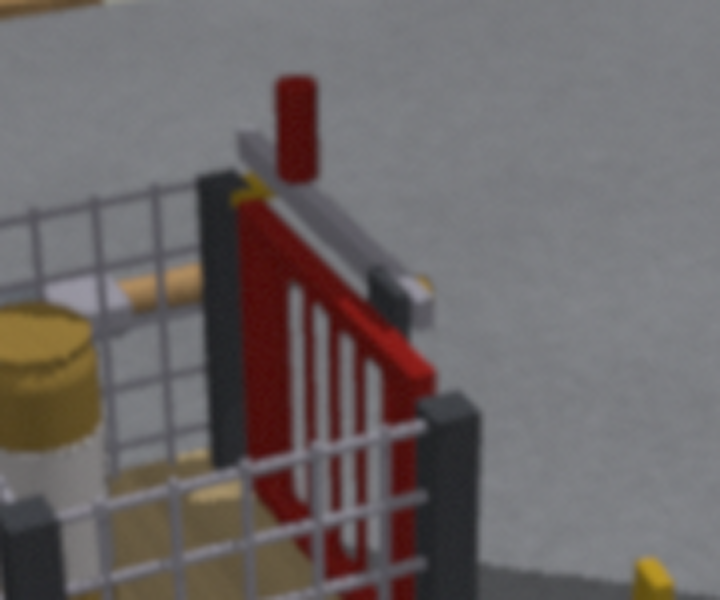

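View pics/t6.png

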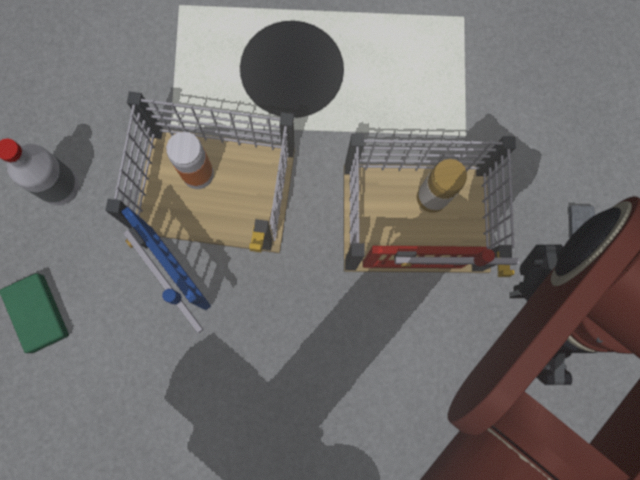

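Run:
```python
from h import *
a=cv2.imread("pics/w6.png")[210:300,370:480]
cv2.imwrite("pics/c6.png",cv2.resize(a,None,fx=6,fy=6,interpolation=cv2.INTER_CUBIC))
print('scene knob top',P('scene',274.2,100.5,.214),'wrist',W(435,241,.214))
print('expected closed ~ .490 -.223')
```

```text
scene knob top [ 0.4866 -0.2205  0.214 ] wrist [ 0.4858 -0.2206  0.214 ]
expected closed ~ .490 -.223
```

View pics/c6.png

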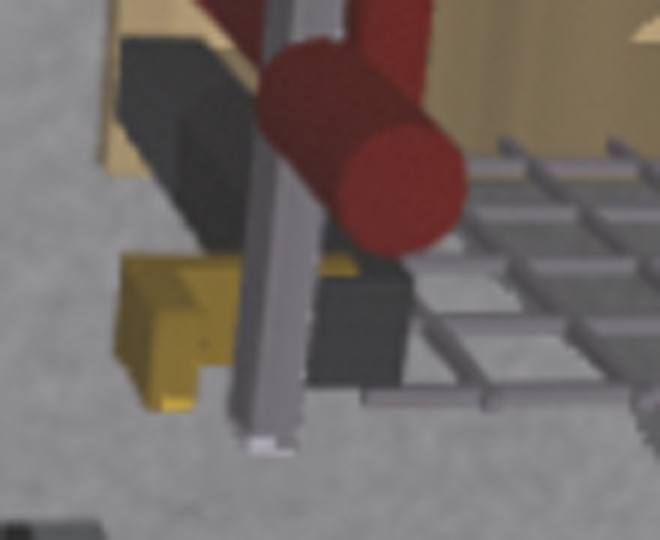

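The crop shows the bar level and seated behind the yellow lip. Both knob rays put its top at about (0.486,-0.221), assuming the bar-down height, so the bar is down. The robot is clear, so I'll hand it in.

```bash
python3 -c "
from plant import manip
print(manip.job_done(),manip.state()['contact_force'].round(2))"
```

```text
the job is handed in; nothing more can be done
the job is handed in; nothing more can be done
```

The red gate is shut and latched, and I've handed the job in; no verdict is given.

I gripped the red knob, lifted the bar about 0.25 rad with the gate still open, and swung the gate closed to its stop, where I felt a reaction of about 10 N. I then lowered the bar, opened the fingers and backed clear at about 9 s of the 38 s allowed.

- **Latch:** the wrist picture shows the bar seated behind the yellow lip. The scene and wrist cameras agree to 1 mm on the knob at about (0.486, -0.221), 4 mm from my predicted closed position. That is about 0.03 rad at the gate, within the latch play.
- **Robot clear:** contact force was under 1 N after I backed away.
- **Blue gate:** it looks unmoved in the top view, with its knob still at about pixel (171, 297).

No check failed. I judged the bar's angle from the pictures and the tool height when lowering it, since it could not be read directly.

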